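Rock the stopper bead out of the diffuser flask

ROBOT

A 7-joint arm with a two-finger parallel gripper is mounted at the origin on the work surface. World frame = base frame: x ahead of the robot, y to its left, z up, the work surface at z = 0. Lengths are in m, angles in rad, forces in N, time in s.
With the tool pointing down it reaches from about 0.425 to 0.925 m from the base axis. Payload 6.8 kg.
Tool frame: the origin (TCP) lies at the centre of the arm's flange, where the gripper is bolted on; the fingertips stand 173 mm ahead of it and the grasp point (between the pads) lies 155 mm ahead of it (finger_overhang is the distance from the TCP to the fingertips, in m); y points along the fingers, z is the direction in which the jaws open and shut, and the axes are right-handed (so a half turn about y gives the same grasp; the last joint's range is limited). The gripper opens to 85 mm and grips with 20 to 120 N. Pads are 22 mm wide; open, the fingers measure 114 mm over their backs; the gripper's body (76 mm by 85 mm) begins 54 mm behind the grasp point. The pads swing forward as they close: fully open they stand 13 mm farther back than shut.
Start: joints at [-1.441, 0.477, 0.022, 1.555, -0.011, 1.109, -0.083], TCP at [0.159, 0.656, 0.405] pointing down, gripper open.
Joint ranges: [-2.96, 2.96], [-0.34, 2.1], [-1.41, 1.46], [0.24, 2.44], [-1.37, 4.51], [0.17, 1.92], [-2.96, 2.96]. Speed limits (rad/s): [2.39, 2.39, 3.14, 3.14, 3.14, 3.14, 3.14].

INTERFACE

Orientations are given as a rotation vector (axis times angle).
In Python, from bench import get_obs, grab_frame, hand_in, finger_overhang gives the robot as it stands. The module is installed in compiled form; this text tells all that it offers.
- The arm moves only by the shell command python3 -m jog 'ROWS' [FORCE]. ROWS is JSON, a list of rows, each a list of 3 entries, a list of its own where there are three numbers: the shift along the tool's x, y, z in cm, then the turn about the tool's y in rad, then the gripper command: -1 is fully open, 1 is shut, values between are in proportion. In form: [[[x, y, z], twist, gripper], ...]. A call has 1 to 10 rows; each row is the pose to reach, as a shift and turn from the pose commanded when the call began, along the tool's axes at that moment; what a row does not reach only later rows make up. A row lasts 1/8 s, in which the tool goes at most 62.5 mm and 10.7 degrees, less where a joint would pass 70% of its speed; a pose out of reach is approached as far as the arm can. A call with a gripper value outside its range is refused whole. The fingers move at their own pace and stop on an object; FORCE is the grip in N (left out, the last holds). Time passes only in rows, so rows that repeat a pose let the fingers close. It gives the time, the measured TCP pose, the force and the opening at its end, in the units of the state.
- get_obs(): the state, without advancing time (a new reading comes with each control period).
- grab_frame(name): name is "scene" or "top"; returns a dict with "image" (480x640x3 uint8, blue, green, red), "fx", "fy", "cx", "cy" (pixels), "origin" and "rotation" of the camera in the world. Camera axes: x right, y up, looking along -z (the intrinsics and any distortion apply to the point x, -y, -z); pixel columns grow to the right and rows downward; lengths in m; the calibration is good to about 2 mm. A picture is of the moment at which its call begins. There is no depth.
- hand_in(): hands the job in, once; it reports no verdict.
The state is a dict: "clock": time; "joints": joint angles; "qvel": joint speeds; "tau": joint torques, N m; "tcp_pos": TCP position; "orientation": TCP orientation; "contact_force": force on the tool from outside, world axes, zero at the start; "moment": the same for the moment, N m; "grip_width": finger opening in m.
Only numpy, scipy, OpenCV 4.12 (cv2) and the standard library are available. Lean on these libraries where they do the work, as an engineer would, in place of code of your own. Each camera call takes 0.05 s, during which the arm holds its last target.

TASK

The steel stopper bead is caught behind the pinches in the neck of the glass diffuser flask that stands upside down in its draining stand. Lift the flask out, hold it neck down low over the white key dish and rock it side to side until the bead drops out into the dish, then put the flask back in the stand, neck down and fully home. The bead must stay in the dish, not land on the console; leave the dish and the other things where they are.

Things in the scene. Friction and masses are not known exactly. Their poses are not given: they have to be found in the camera images.
- flask_grip (a point): Loose flat clear glass flask, 0.2 kg, NECK DOWN: on top a body 58 (flask x) x 48 (y) x 70 mm tall, below it a 60 mm long neck, 35 x 25 mm outside, 30 x 20 inside, open at the bottom. Point on its axis, 98 mm above the mouth, 38 above the shoulder, 32 below the flat top: a good height to grip, across x or y. z points up from mouth to body, x is the wide direction.
- pinch_upper (a point): Root of the upper of two white pinches (shelves 14.5 mm long) in the flask's neck: on the -x wall, 40 mm above the mouth, rising 24 degrees to its free end, 16 mm gap at the +x wall. Flask axes. The bead rests on it; tilting the flask 35 to 40 degrees toward its +x side (positive turn about flask y) for about half a second rolls it off, down onto the lower pinch.
- pinch_lower (a point): Root of the lower pinch, on the +x wall, 14 mm above the mouth: mirror image of the upper one, 16 mm gap at the -x wall. Once the bead lies on it, tilting the flask 35 to 40 degrees the other way, toward -x, for about half a second rolls it off and out of the mouth. Under about 20 degrees the bead stays; tilt about flask x does nothing.
- flask_mouth (a point): Centre of the flask's open mouth (lowest point of the flask), 98 mm below flask_grip along the flask's axis; same axes. 14 mm above the console while the flask is home in the stand.
- bead_center (a point): Centre of the loose dark steel ball (the stopper bead), 14 mm diameter, 12 g, at first in the flask's neck about 52 mm above the mouth.
- stand: Fixed draining stand: base plate and, on four thin legs, a dark wood frame 110 (x) x 90 mm, top 74 mm above the console, with a through opening 43 (stand x) x 33 mm (y), no chamfer. Origin on the console under the opening's centre, z up. Home: the flask's shoulder rests on the frame, neck through the opening, 4 mm free each side, flask x along stand x or half a turn from it.
- dish_rim (a point): Centre of the mouth of the loose round white ceramic key dish (shallow bowl, 0.55 kg): 156 mm across, rim 36 mm above the console, inner floor about 5 mm above the console.
- power_bank: Bystander: grey rubber power bank, 105 x 62 x 22 mm, lying; origin at the centre of its underside.
- coin: Bystander: silver coin, 28 mm across, 4 mm thick, lying; origin at the centre of its underside.
- knocker: Bystander: bronze ring door knocker lying flat, 85 x 65 x 18 mm; origin under its centre.
- candle_jar: Bystander: amber glass jar, 68 mm across, 75 mm tall; origin at the centre of its underside.
- glasses_case: Bystander: black glasses case 60 x 155 x 45 mm; origin at the centre of its underside.
Things that resemble listed ones, but are neither listed nor needed, are in the scene too. What is shaped like the part that bears flask_grip but yellow is not meant.

How it is judged:
By the outcome, as a careful person would: the job done as asked, in the order asked, and still so for the second after the job is handed in, with the robot touching nothing.
It also fails if it takes over 58 s, if anything falls off the work surface, if the arm or the gripper's body presses on something with over 40 N, if the wrist force passes 120 N, or if a joint passes its speed limit or range.

## Working session

There is one attempt and no reset: what is moved stays moved. The work goes in short steps, Python scripts to look and compute and a shell command to move; the robot and the scene stay as the last step left them, time stands still between calls to the robot, and variables do not carry over. Pictures are saved under pics/ and viewed, and the job is handed in when it is done.

```bash
ls; mkdir -p pics; python3 - <<'E'
from bench import *
import cv2
print(get_obs(), finger_overhang)
for n in("scene","top"):
    f=grab_frame(n); cv2.imwrite(f"pics/{n}0.png",f["image"]); print({k:v for k,v in f.items() if k!="image"})
E
```

```text
pics
{'clock': 0.0, 'joints': array([-1.44110086,  0.47776583,  0.02233181,  1.55646546, -0.01148587,
        1.109251  , -0.08307512]), 'qvel': array([ 1.31089223e-03, -1.67639543e-05, -2.47057213e-04,  3.90760184e-04,
       -1.03222267e-03,  1.52326553e-03, -7.10220411e-04]), 'tau': array([ 4.26296119e-04, -5.96450293e+01,  1.60789121e+00, -2.81199092e+01,
        1.23970862e-02,  9.31378832e-03, -1.92131733e-05]), 'tcp_pos': array([0.15892764, 0.65573765, 0.40374233]), 'orientation': array([-1.5644882 ,  0.18673839, -0.18662725]), 'contact_force': array([-0.33136655, -0.01789638,  0.3877241 ]), 'moment': array([ 0.02841725, -0.05885532,  0.06343008]), 'grip_width': 0.08528549006319984} 0.1734
{'fx': 510.1481546882882, 'fy': 510.1481546882882, 'cx': 318.7697000236011, 'cy': 231.51200601566683, 'origin': array([1.44213906, 0.44102644, 0.89015693]), 'rotation': array([0.5573595 , 0.88388645, 1.91284684])}
{'fx': 582.774084843347, 'fy': 582.774084843347, 'cx': 315.1372101293254, 'cy': 238.6735401302317, 'origin': array([0.39625092, 0.02013283, 1.33211832]), 'rotation': array([ 0.11567324, -0.13248695, -1.59288795])}
```

View pics/scene0.png

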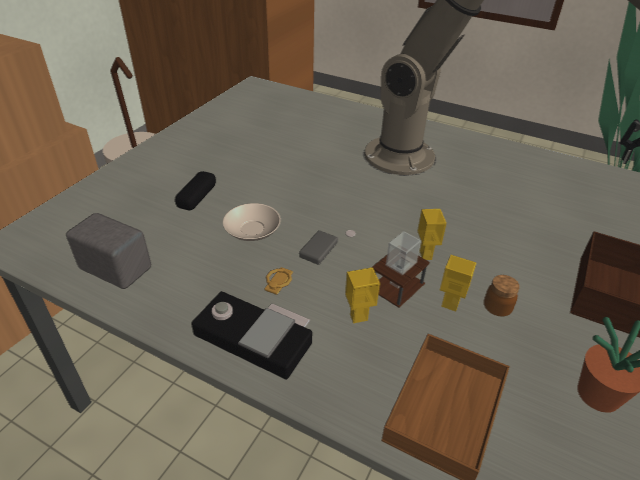

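View pics/top0.png

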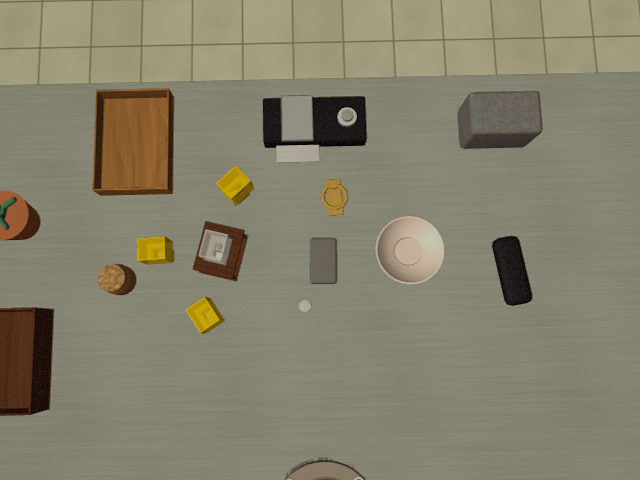

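```bash
python3 - <<'E'
import cv2
a=cv2.imread("pics/scene0.png")[195:325,330:490]; cv2.imwrite("pics/sz.png",cv2.resize(a,(800,600)[:1]+(650,) if 0 else (738,600),interpolation=cv2.INTER_CUBIC))
a=cv2.imread("pics/top0.png")[210:290,180:260]; cv2.imwrite("pics/tz.png",cv2.resize(a,(600,600),interpolation=cv2.INTER_CUBIC))
E
```

```text
(no output)
```

View pics/sz.png

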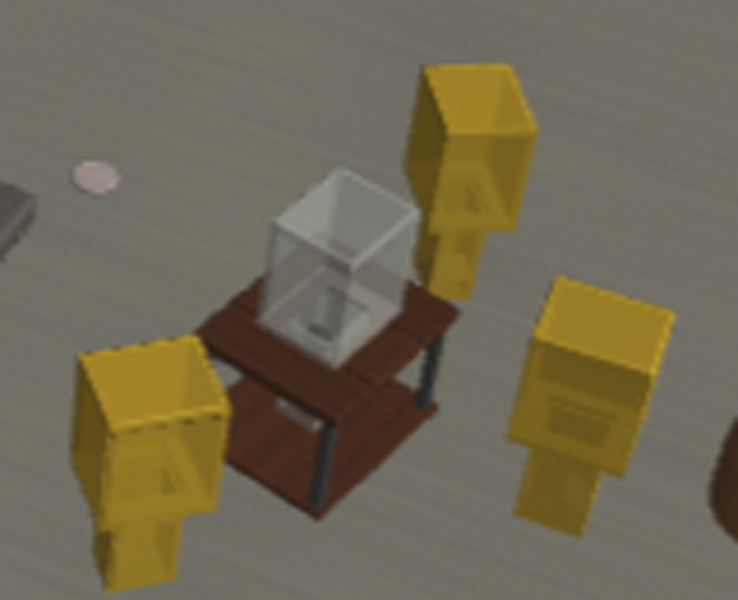

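View pics/tz.png

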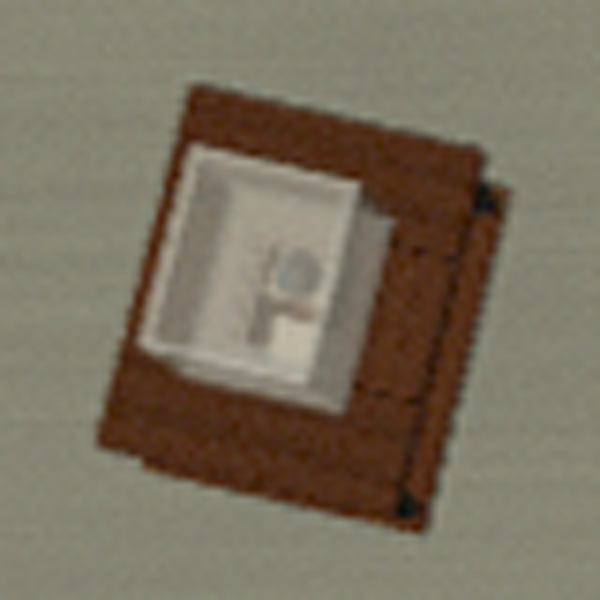

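```bash
cat > h.py <<'E'
import numpy as np, cv2
from scipy.spatial.transform import Rotation as R
from bench import *
def frame(n,save=None):
    f=grab_frame(n)
    if save: cv2.imwrite(save,f["image"])
    return f
def proj(f,P):
    p=R.from_rotvec(f["rotation"]).inv().apply(np.atleast_2d(P)-f["origin"])
    return np.c_[f["cx"]+f["fx"]*p[:,0]/-p[:,2], f["cy"]-f["fy"]*p[:,1]/-p[:,2]]
def ray(f,uv):
    uv=np.atleast_2d(uv); d=np.c_[(uv[:,0]-f["cx"])/f["fx"],-(uv[:,1]-f["cy"])/f["fy"],-np.ones(len(uv))]
    return R.from_rotvec(f["rotation"]).apply(d)
def onz(f,uv,z):
    d=ray(f,uv); o=f["origin"]; return o+d*((z-o[2])/d[:,2])[:,None]
CAL={"top":dict(fx=582.774,fy=582.774,cx=315.137,cy=238.674,origin=np.array([0.39625092,0.02013283,1.33211832]),rotation=np.array([0.11567324,-0.13248695,-1.59288795])),
"scene":dict(fx=510.148,fy=510.148,cx=318.770,cy=231.512,origin=np.array([1.44213906,0.44102644,0.89015693]),rotation=np.array([0.5573595,0.88388645,1.91284684]))}
def rep():
    s=get_obs(); r=R.from_rotvec(s["orientation"]).as_matrix()
    print("t",round(s["clock"],2),"tcp",s["tcp_pos"].round(4),"x",r[:,0].round(3),"y",r[:,1].round(3),"z",r[:,2].round(3),"q",s["joints"].round(3),"F",s["contact_force"].round(1),"w",round(s["grip_width"],4))
    return s,r
E
python3 - <<'E'
from h import *
T,S=CAL["top"],CAL["scene"]
k=80/600
c=lambda x,y:(180+(x+.5)*k-.5,210+(y+.5)*k-.5)
fr=[c(190,90),c(480,155),c(400,510),c(100,445)]
P=onz(T,fr,.074);print("frame",P.round(4),P.mean(0).round(4))
for i in range(4): d=P[(i+1)%4]-P[i]; print(np.linalg.norm(d).round(4),np.degrees(np.arctan2(d[1],d[0])).round(1))
fl=[c(193,148),c(360,185),c(307,383),c(142,345)]
P=onz(T,fl,.144);print("flask",P.round(4),P.mean(0).round(4))
for i in range(4): d=P[(i+1)%4]-P[i]; print(np.linalg.norm(d).round(4),np.degrees(np.arctan2(d[1],d[0])).round(1))
m=P.mean(0)
print("bead",onz(T,[c(298,272)],.066))
im=cv2.imread("pics/top0.png")
hsv=cv2.cvtColor(im,cv2.COLOR_BGR2HSV)
# dish
m=(im[:,:,2]>150).astype(np.uint8)[200:300,360:460]
n,l,st,ce=cv2.connectedComponentsWithStats(m); 
i=1+np.argmax(st[1:,4]); print(st[i],ce[i]+[360,200])
co=max(cv2.findContours((l==i).astype(np.uint8),0,2)[0],key=cv2.contourArea)
e=cv2.fitEllipse(cv2.convexHull(co)); print(e); print("dish",onz(T,[np.array(e[0])+[360,200]],.036))
# yellow
m=cv2.inRange(hsv,(20,150,80),(35,255,255))
n,l,st,ce=cv2.connectedComponentsWithStats(m)
for i in range(1,n):
    if st[i,4]>200: print("yel",ce[i],st[i],onz(T,[ce[i]],.13).round(3))
rep()
E
```

```text
frame [[0.6398 0.2447 0.074 ]
 [0.6184 0.1601 0.074 ]
 [0.5152 0.1839 0.074 ]
 [0.5362 0.2703 0.074 ]] [0.5774 0.2147 0.074 ]
0.0872 -104.2
0.1059 167.0
0.0889 76.3
0.1067 -13.9
flask [[0.61   0.2313 0.144 ]
 [0.5985 0.1854 0.144 ]
 [0.544  0.2    0.144 ]
 [0.5556 0.2451 0.144 ]] [0.577  0.2154 0.144 ]
0.0473 -104.0
0.0564 165.0
0.0465 75.6
0.0561 -14.2
bead [[0.58645817 0.21441198 0.066     ]]
[  15   16   70   69 3181] [412.96856334 248.41873625]
((49.48273468017578, 49.76215744018555), (67.65962219238281, 69.67487335205078), 122.66809844970703)
dish [[ 0.57130315 -0.20785844  0.036     ]]
yel [235.08333333 185.24413146] [216 165  38  40 852] [[0.706 0.171 0.13 ]]
yel [333.84190476 196.93904762] [322 180  25  35 525] [[ 0.675 -0.037  0.13 ]]
yel [154.5839822  250.11790879] [137 236  37  28 899] [[0.571 0.339 0.13 ]]
yel [204.49755501 314.90464548] [186 297  38  36 818] [[0.435 0.235 0.13 ]]
t 0.1 tcp [0.1589 0.6558 0.4038] x [ 0.972 -0.236  0.   ] y [-0.    -0.002 -1.   ] z [ 0.236  0.972 -0.002] q [-1.441  0.478  0.022  1.556 -0.012  1.109 -0.083] F [-0.1 -0.9 -0.3] w 0.0854
```

```bash
python3 - <<'E'
from h import *
S=CAL["scene"]
c=lambda x,y:(330+x*160/738,195+y*130/600)
P=onz(S,[c(345,170),c(417,213),c(350,266),c(272,222)],.144); print(P.round(4),P.mean(0).round(4))
Q=onz(S,[c(200,330),c(458,312),c(337,415),c(272,222)],.074); print("frame l,r,near",Q[:3].round(4))
# white pinch / bead positions: project candidates
ux=np.array([-.969,.245,0]);A=np.array([.577,.215,0])
for s in(1,-1): print(s,"bead proj top",proj(CAL["top"],A+s*ux*-.008+[0,0,.066]).round(1),"lower pinch scene",proj(S,A+s*ux*.015+[0,0,.028]).round(1),"bead scene",proj(S,A+s*ux*-.008+[0,0,.066]).round(1))
print(c(330,315),c(300,405))
E
python3 -m jog '[[[6,0,-4],0,-1],[[12,0,-8],0,-1],[[18,0,-12],0,-1],[[24,0,-16],0,-1],[[30,0,-20],0,-1],[[36,0,-24],0,-1],[[41,0,-27],0,-1],[[46,0,-30],0,-1],[[49.5,0,-32],0,-1],[[51,0,-33],0,-1]]' 60
python3 - <<'E'
from h import *
rep()
f=frame("top","pics/top1.png"); g=frame("scene","pics/scene1.png")
E
```

```text
[[0.5454 0.2056 0.144 ]
 [0.5591 0.2481 0.144 ]
 [0.6117 0.2331 0.144 ]
 [0.6002 0.1886 0.144 ]] [0.5791 0.2189 0.144 ]
frame l,r,near [[0.6164 0.1643 0.074 ]
 [0.5399 0.2742 0.074 ]
 [0.6389 0.2461 0.074 ]]
1 bead proj top [[219.9 246.6]] lower pinch scene [[401.2 274.4]] bead scene [[397.6 267.8]]
-1 bead proj top [[218.1 253.6]] lower pinch scene [[394.  280.9]] bead scene [[401.5 264.4]]
(401.5447154471545, 263.25) (395.0406504065041, 282.75)
clock: 1.35
tcp_pos: [0.5785, 0.2123, 0.4045]
orientation: [-1.563, 0.188, -0.189]
contact_force: [0.6, 1.0, -0.5]
grip_width: 0.0852
t 1.35 tcp [0.5785 0.2123 0.4045] x [ 0.971 -0.238  0.   ] y [ 0.    -0.001 -1.   ] z [ 0.238  0.971 -0.001] q [-0.633  0.385  0.236  1.716 -0.1    1.053  0.967] F [ 0.6  1.  -0.5] w 0.0852
```

View pics/scene1.png

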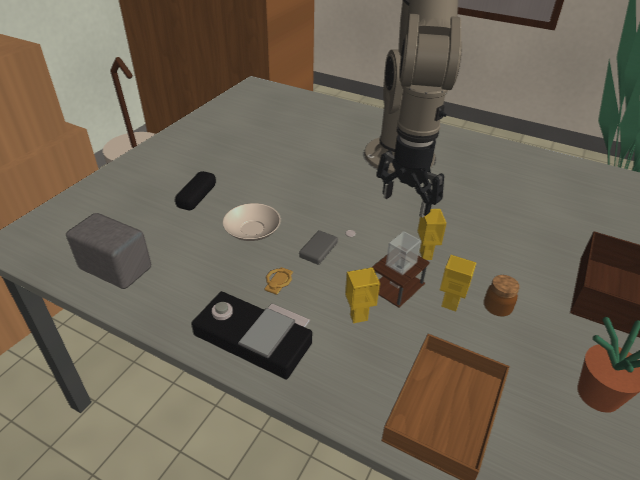

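```bash
python3 - <<'E'
import cv2,numpy as np
a=cv2.imread("pics/scene0.png")[230:300,370:440]; b=cv2.imread("pics/top0.png")[215:285,185:255]
o=[]
for a in(a,b):
    a=cv2.resize(a,(400,400),interpolation=cv2.INTER_LANCZOS4).astype(float); o.append(np.clip((a-a.min())*1.6,0,255))
cv2.imwrite("pics/z2.png",np.hstack(o).astype(np.uint8))
E
```

```text
(no output)
```

View pics/z2.png

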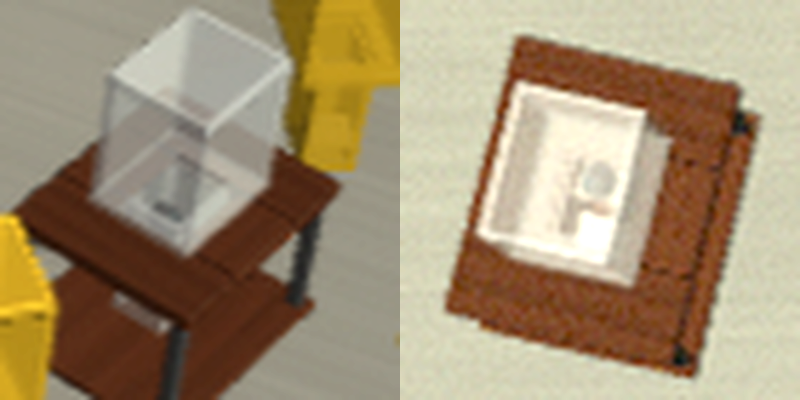

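```bash
python3 -m jog '[[[0,3,0.4],0,-1],[[0,7,0.4],0,-1],[[0,10.5,0.4],0,-1],[[0,12.8,0.4],0,-1],[[0,13.7,0.4],0,-1],[[0,13.7,0.4],0,-1]]' 60
python3 - <<'E'
from h import *
rep()
f=frame("top","pics/top2.png"); g=frame("scene","pics/scene2.png")
a=g["image"][190:310,340:480]; cv2.imwrite("pics/sz2.png",cv2.resize(a,(700,600),interpolation=cv2.INTER_CUBIC))
E
```

```text
clock: 2.2
tcp_pos: [0.5776, 0.2194, 0.2674]
orientation: [-1.563, 0.187, -0.186]
contact_force: [0.5, 0.1, 0.3]
grip_width: 0.0852
t 2.2 tcp [0.5776 0.2194 0.2674] x [ 0.972 -0.235 -0.001] y [-0.001 -0.    -1.   ] z [ 0.235  0.972 -0.   ] q [-0.611  0.545  0.198  1.82  -0.144  0.791  0.994] F [0.5 0.1 0.3] w 0.0852
```

View pics/sz2.png

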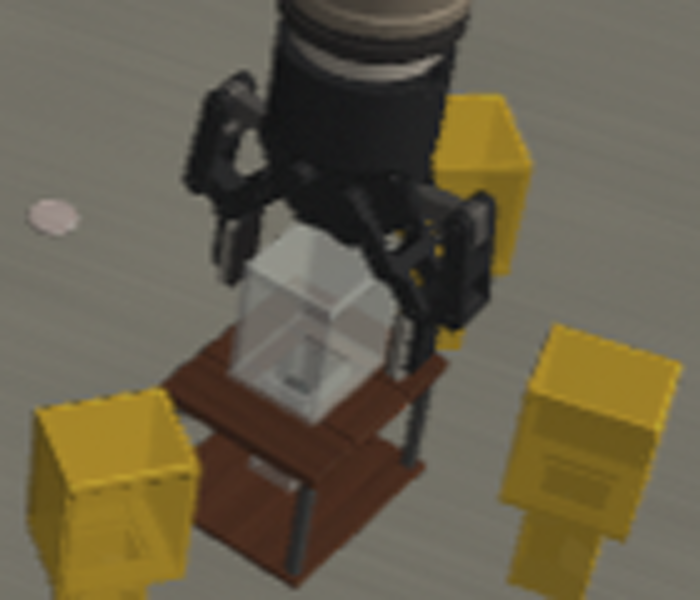

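```bash
python3 -m jog '[[[0,0,-0.3],0,-1],[[0,0,-0.3],0,0],[[0,0,-0.3],0,0.3],[[0,0,-0.3],0,0.6],[[0,0,-0.3],0,0.8],[[0,0,-0.3],0,1],[[0,0,-0.3],0,1],[[0,0,-0.3],0,1]]' 60
python3 - <<'E'
from h import *
rep()
g=frame("scene","pics/scene3.png")
a=g["image"][190:310,340:480]; cv2.imwrite("pics/sz3.png",cv2.resize(a,(700,600),interpolation=cv2.INTER_CUBIC))
E
```

```text
clock: 3.3
tcp_pos: [0.5773, 0.2162, 0.2682]
orientation: [-1.562, 0.186, -0.187]
contact_force: [-0.6, -0.3, 5.1]
grip_width: 0.0476
t 3.3 tcp [0.5773 0.2162 0.2682] x [ 0.972 -0.236  0.   ] y [ 0.001  0.    -1.   ] z [0.236 0.972 0.001] q [-0.607  0.542  0.199  1.823 -0.144  0.789  0.998] F [-0.6 -0.3  5.1] w 0.0476
```

View pics/sz3.png

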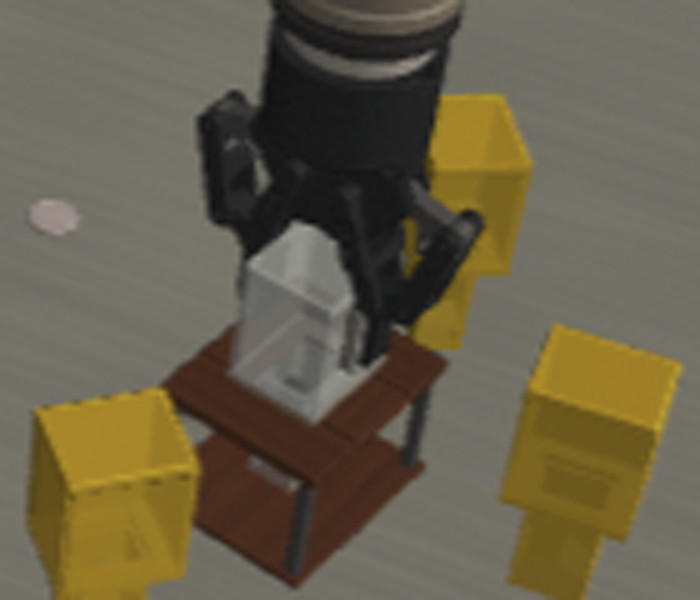

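```bash
python3 -m jog '[[[0,-0.5,0],0,1],[[0,-1.5,0],0,1],[[0,-3,0],0,1],[[0,-4.5,0],0,1],[[0,-6,0],0,1],[[0,-7.5,0],0,1],[[0,-9,0],0,1],[[0,-10,0],0,1],[[0,-10,0],0,1]]' 60
python3 - <<'E'
from h import *
rep()
g=frame("scene","pics/scene4.png")
a=g["image"][150:290,330:480]; cv2.imwrite("pics/sz4.png",cv2.resize(a,(640,600),interpolation=cv2.INTER_CUBIC))
E
```

```text
clock: 4.47
tcp_pos: [0.5774, 0.2162, 0.3686]
orientation: [-1.562, 0.186, -0.188]
contact_force: [-0.3, -0.7, -1.7]
grip_width: 0.047
t 4.47 tcp [0.5774 0.2162 0.3686] x [ 0.972 -0.236  0.001] y [ 0.001  0.001 -1.   ] z [0.236 0.972 0.001] q [-0.631  0.421  0.227  1.751 -0.111  0.981  0.972] F [-0.3 -0.7 -1.7] w 0.047
```

View pics/sz4.png

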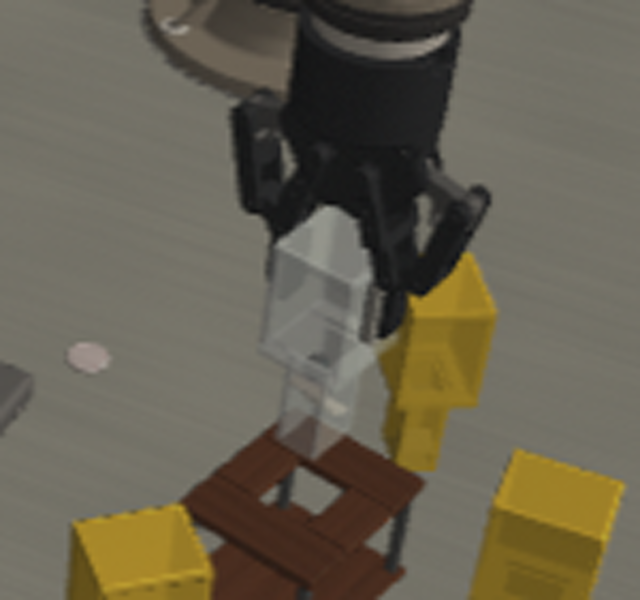

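```bash
python3 -m jog '[[[0.3,0,-1],0,1],[[0.8,0,-3],0,1],[[1.5,0,-6],0,1],[[2.2,0,-9.5],0,1],[[3,0,-13],0,1],[[3.8,0,-17],0,1],[[4.6,0,-21],0,1],[[5.4,0,-25],0,1],[[6.2,0,-29],0,1],[[7,0,-32],0,1]]' 60
python3 -m jog '[[[0.7,0,-3.5],0,1],[[1.3,0,-6],0,1],[[1.8,0,-8],0,1],[[2.2,0,-9],0,1],[[2.4,0,-9.4],0,1],[[2.4,0,-9.4],0,1]]' 60
python3 - <<'E'
from h import *
rep()
g=frame("scene","pics/scene5.png")
a=g["image"][100:280,180:340]; cv2.imwrite("pics/sz5.png",cv2.resize(a,(533,600),interpolation=cv2.INTER_CUBIC))
g=frame("top","pics/top5.png")
E
```

```text
clock: 5.78
tcp_pos: [0.5684, -0.1153, 0.3675]
orientation: [-1.564, 0.19, -0.189]
contact_force: [-0.5, 0.4, -1.7]
grip_width: 0.0473
clock: 6.52
tcp_pos: [0.571, -0.2081, 0.3675]
orientation: [-1.562, 0.187, -0.186]
contact_force: [-0.1, 0.9, -1.5]
grip_width: 0.0472
t 6.53 tcp [ 0.571  -0.2081  0.3675] x [ 0.972 -0.235 -0.   ] y [-0.  0. -1.] z [0.235 0.972 0.   ] q [-0.017  0.417  0.347  1.779 -0.168  0.974  1.731] F [-0.1  0.9 -1.5] w 0.0472
```

View pics/sz5.png

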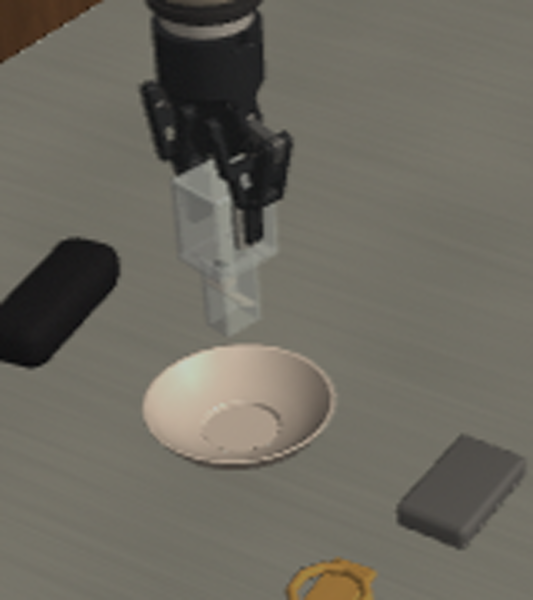

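View pics/top5.png

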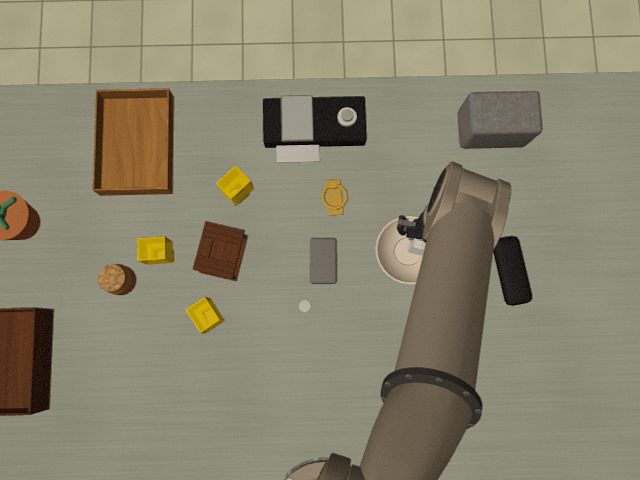

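```bash
python3 -m jog '[[[0,2,0],0,1],[[0,4,0],0,1],[[0,6,0],0,1],[[0,7.3,0],0,1],[[0,7.7,0],0,1],[[0,7.7,0],0,1]]' 90
python3 -m jog '[[[-1.5,0,0],0,1],[[1.5,0,0],0,1],[[-1.5,0,0],0,1],[[1.5,0,0],0,1],[[0,0,0],0,1],[[0,0,0],0,1]]' 90
python3 - <<'E'
from h import *
rep()
g=frame("scene","pics/scene6.png")
a=g["image"][130:260,200:320]; cv2.imwrite("pics/sz6.png",cv2.resize(a,(554,600),interpolation=cv2.INTER_CUBIC))
E
```

```text
clock: 7.38
tcp_pos: [0.5712, -0.2083, 0.2909]
orientation: [-1.563, 0.186, -0.187]
contact_force: [-0.7, -0.1, -1.7]
grip_width: 0.0467
clock: 8.12
tcp_pos: [0.5695, -0.2083, 0.291]
orientation: [-1.562, 0.188, -0.186]
contact_force: [0.0, -0.6, -1.1]
grip_width: 0.047
t 8.12 tcp [ 0.5695 -0.2083  0.291 ] x [ 0.972 -0.236 -0.001] y [-0.001  0.    -1.   ] z [0.236 0.972 0.   ] q [ 0.009  0.508  0.319  1.841 -0.209  0.826  1.765] F [ 0.  -0.6 -1.1] w 0.047
```

View pics/sz6.png

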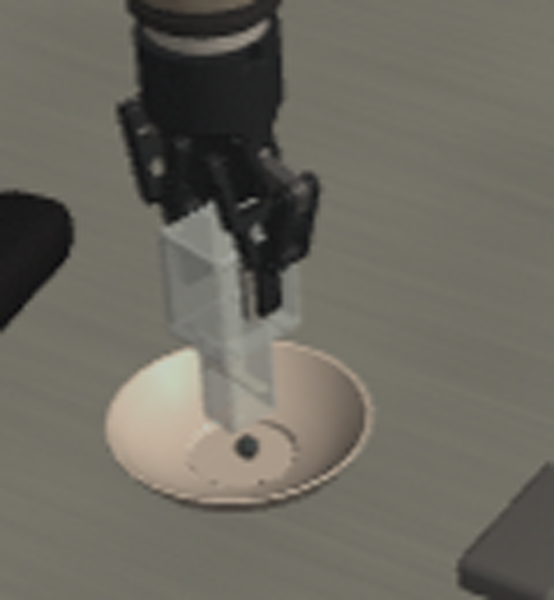

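```bash
python3 -m jog '[[[0,-1,0],0,1],[[0,-2.5,0],0,1],[[0,-4.5,0],0,1],[[0,-6.5,0],0,1],[[0,-8,0],0,1],[[0,-8.7,0],0,1],[[0,-8.7,0],0,1],[[0,-8.7,0],0,1]]' 90
python3 - <<'E'
from h import *
rep()
g=frame("scene","pics/scene7.png")
a=g["image"][100:260,190:320]; cv2.imwrite("pics/sz7.png",cv2.resize(a,(488,600),interpolation=cv2.INTER_CUBIC))
E
```

```text
clock: 9.18
tcp_pos: [0.5707, -0.2082, 0.3769]
orientation: [-1.563, 0.188, -0.186]
contact_force: [-0.0, -0.4, -3.0]
grip_width: 0.0476
t 9.18 tcp [ 0.5707 -0.2082  0.3769] x [ 0.972 -0.236 -0.001] y [-0.001  0.    -1.   ] z [0.236 0.972 0.   ] q [-0.021  0.407  0.352  1.771 -0.164  0.994  1.728] F [-0.  -0.4 -3. ] w 0.0476
```

View pics/sz7.png

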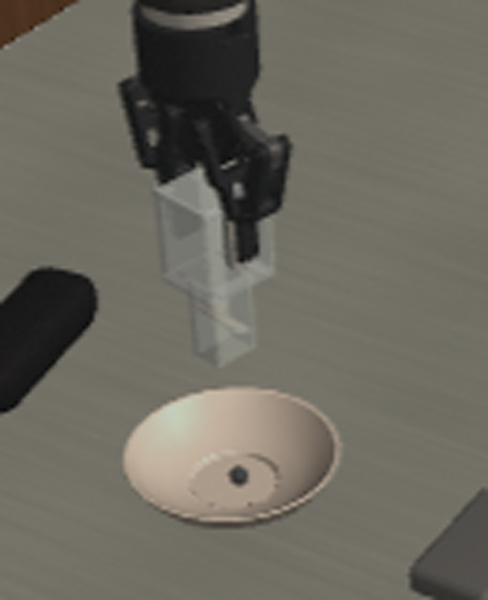

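The bead lies in the dish at about (239,475) of the zoom and the neck is empty. Next I return to the stand.

```bash
python3 -m jog '[[[-0.3,0,1],0,1],[[-0.8,0,3],0,1],[[-1.5,0,6],0,1],[[-2.3,0,10],0,1],[[-3.2,0,14],0,1],[[-4.1,0,18],0,1],[[-5,0,22],0,1],[[-5.9,0,26],0,1],[[-6.8,0,30],0,1],[[-7.5,0,33],0,1]]' 90
python3 -m jog '[[[-0.7,0,3],0,1],[[-1.2,0,5.5],0,1],[[-1.6,0,7.2],0,1],[[-1.8,0,8],0,1],[[-1.9,0,8.4],0,1],[[-1.9,0,8.4],0,1],[[-1.9,0,8.4],0,1]]' 90
python3 - <<'E'
from h import *
rep()
g=frame("scene","pics/scene8.png")
a=g["image"][150:310,330:480]; cv2.imwrite("pics/sz8.png",cv2.resize(a,(563,600),interpolation=cv2.INTER_CUBIC))
E
```

```text
clock: 10.48
tcp_pos: [0.5751, 0.133, 0.3773]
orientation: [-1.562, 0.185, -0.184]
contact_force: [0.5, 0.9, -1.2]
grip_width: 0.0469
clock: 11.35
tcp_pos: [0.5773, 0.2151, 0.3777]
orientation: [-1.563, 0.188, -0.188]
contact_force: [0.6, -1.0, -2.1]
grip_width: 0.0471
t 11.35 tcp [0.5773 0.2151 0.3777] x [ 0.972 -0.237  0.   ] y [ 0. -0. -1.] z [ 0.237  0.972 -0.   ] q [-0.63   0.411  0.227  1.743 -0.106  1.     0.968] F [ 0.6 -1.  -2.1] w 0.0471
```

View pics/sz8.png

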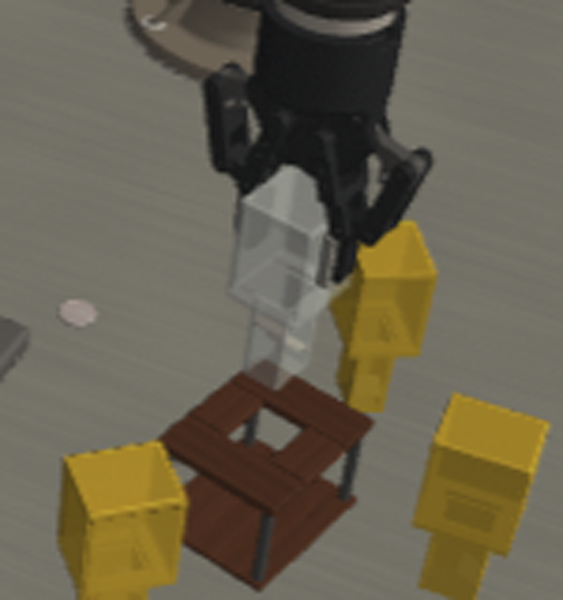

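```bash
python3 -m jog '[[[0,1.5,0.1],0,1],[[0,3,0.1],0,1],[[0,4.2,0.1],0,1],[[0,5,0.1],0,1],[[0,5.8,0.1],0,1],[[0,6.6,0.1],0,1],[[0,7.6,0.1],0,1],[[0,8.8,0.1],0,1],[[0,9.6,0.1],0,1],[[0,10.2,0.1],0,1]]' 90
python3 -m jog '[[[0,0.2,0],0,1],[[0,0.4,0],0,1],[[0,0.6,0],0,1],[[0,0.7,0],0,1],[[0,0.7,0],0,1]]' 60
python3 - <<'E'
from h import *
rep()
g=frame("scene","pics/scene9.png")
a=g["image"][190:310,340:480]; cv2.imwrite("pics/sz9.png",cv2.resize(a,(700,600),interpolation=cv2.INTER_CUBIC))
E
```

```text
clock: 12.65
tcp_pos: [0.5773, 0.2171, 0.275]
orientation: [-1.563, 0.187, -0.186]
contact_force: [-0.0, 0.6, -1.5]
grip_width: 0.0469
clock: 13.28
tcp_pos: [0.5774, 0.2171, 0.2687]
orientation: [-1.563, 0.187, -0.187]
contact_force: [0.3, 0.6, -1.8]
grip_width: 0.0474
t 13.28 tcp [0.5774 0.2171 0.2687] x [ 0.972 -0.236  0.   ] y [ 0.  0. -1.] z [0.236 0.972 0.   ] q [-0.607  0.542  0.196  1.822 -0.142  0.791  0.995] F [ 0.3  0.6 -1.8] w 0.0474
```

View pics/sz9.png

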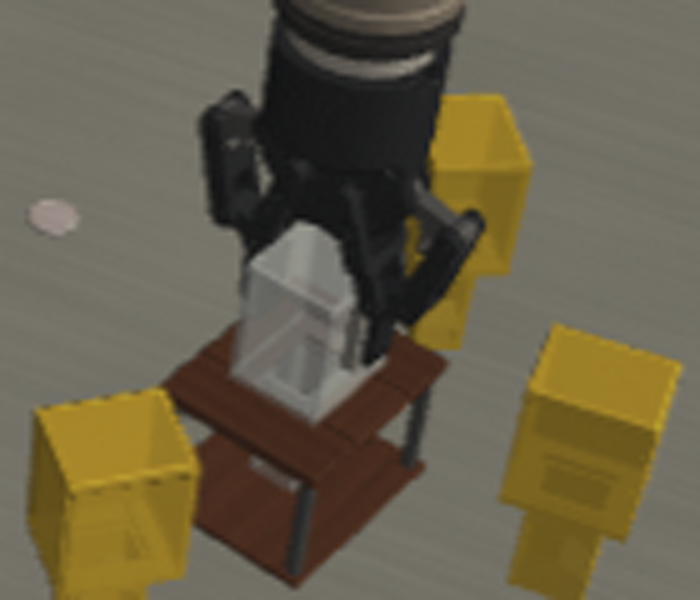

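Seated in the opening with under 1 mm of weight still on the gripper. I lower it slightly until the force rises, then release.

```bash
python3 -m jog '[[[0,0.1,0],0,1],[[0,0.1,0],0,1],[[0,0.1,0],0,1]]' 40
python3 -m jog '[[[0,0.0,0],0,0.6],[[0,0.0,0],0,0.3],[[0,0,0],0,0],[[0,0,0],0,-0.5],[[0,0,0],0,-1],[[0,0,0],0,-1],[[0,0,0],0,-1],[[0,0,0],0,-1]]'
python3 - <<'E'
from h import *
rep()
g=frame("scene","pics/scene10.png")
a=g["image"][190:310,340:480]; cv2.imwrite("pics/sz10.png",cv2.resize(a,(700,600),interpolation=cv2.INTER_CUBIC))
E
```

```text
clock: 13.7
tcp_pos: [0.5775, 0.2171, 0.2683]
orientation: [-1.562, 0.186, -0.187]
contact_force: [-2.7, -1.8, 5.2]
grip_width: 0.0471
clock: 14.7
tcp_pos: [0.5774, 0.2171, 0.2677]
orientation: [-1.563, 0.187, -0.187]
contact_force: [-0.3, 0.2, 0.2]
grip_width: 0.0856
t 14.7 tcp [0.5774 0.2171 0.2677] x [ 0.972 -0.236 -0.   ] y [-0. -0. -1.] z [ 0.236  0.972 -0.   ] q [-0.607  0.543  0.196  1.822 -0.142  0.79   0.995] F [-0.3  0.2  0.2] w 0.0856
```

View pics/sz10.png

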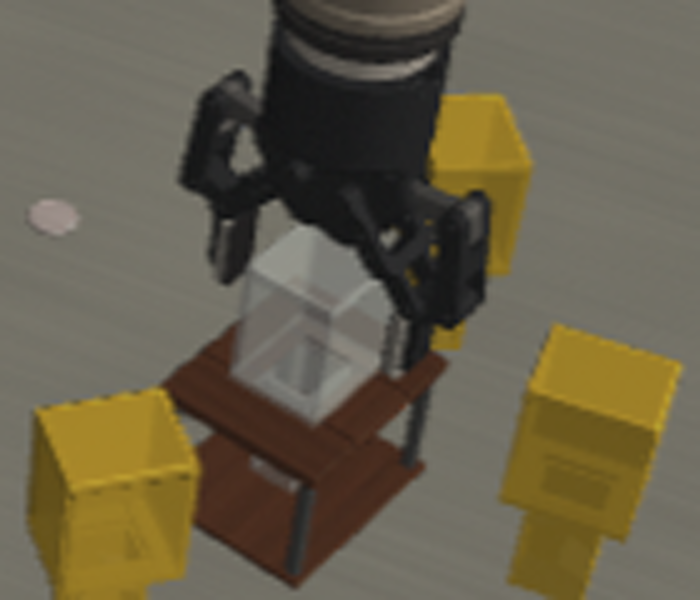

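Released and upright. Now I back off upward and aside, then check both views.

```bash
python3 -m jog '[[[0,-1,0],0,-1],[[0,-3,0],0,-1],[[0,-6,0],0,-1],[[0,-9,0],0,-1],[[0,-12,0],0,-1],[[0,-15,0],0,-1],[[-4,-17,4],0,-1],[[-9,-17,9],0,-1],[[-14,-17,14],0,-1],[[-17,-17,18],0,-1]]'
python3 -m jog '[[[-5,0,5],0,-1],[[-10,0,10],0,-1],[[-14,0,14],0,-1],[[-16,0,16],0,-1],[[-16,0,16],0,-1],[[-16,0,16],0,-1]]'
python3 - <<'E'
from h import *
rep()
g=frame("scene","pics/scene11.png"); f=frame("top","pics/top11.png")
a=cv2.resize(g["image"][195:325,330:490],(492,400),interpolation=cv2.INTER_CUBIC);b=cv2.resize(f["image"][210:290,180:260],(300,400),interpolation=cv2.INTER_CUBIC)
cv2.imwrite("pics/z11.png",np.hstack([a,b]))
o=cv2.imread("pics/top0.png"); d=cv2.absdiff(o,f["image"]).max(2); d=(d>40).astype(np.uint8)
n,l,st,ce=cv2.connectedComponentsWithStats(d)
for i in range(1,n):
    if st[i,4]>5: print(st[i],ce[i].round(1))
E
```

```text
clock: 16.0
tcp_pos: [0.4549, 0.4298, 0.4389]
orientation: [-1.562, 0.186, -0.188]
contact_force: [0.7, 0.1, 0.7]
grip_width: 0.0851
clock: 16.75
tcp_pos: [0.3392, 0.6211, 0.4381]
orientation: [-1.563, 0.187, -0.188]
contact_force: [0.7, -0.5, 0.0]
grip_width: 0.0851
t 16.75 tcp [0.3392 0.6211 0.4381] x [ 0.972 -0.237  0.001] y [ 0.001 -0.001 -1.   ] z [ 0.237  0.972 -0.   ] q [-1.225  0.508  0.099  1.433 -0.05   1.202  0.212] F [ 0.7 -0.5  0. ] w 0.0851
[219 245   4   4  10] [220.5 246.3]
[404 249   7   6  32] [406.7 251.5]
[  0 476   6   4  15] [  1.7 477.9]
```

View pics/z11.png

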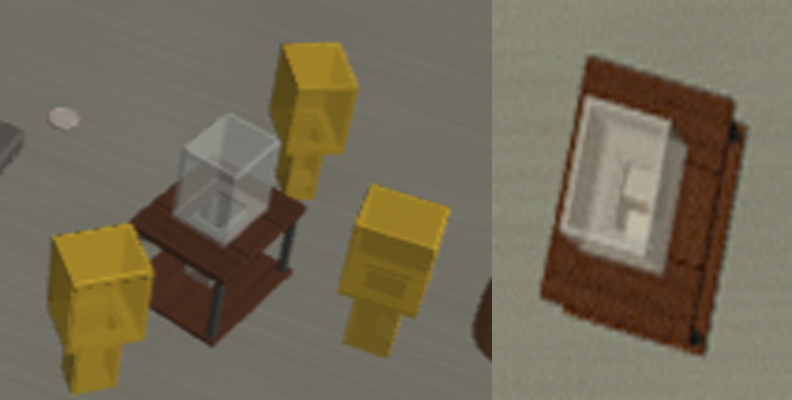

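View pics/top11.png

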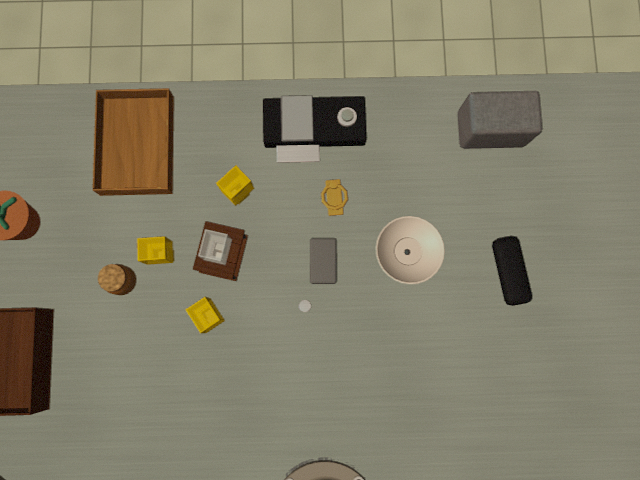

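The only scene differences from the start are the bead gone from the flask, at (220,246), and now in the dish, at (407,251). A third difference, at the image's bottom-left corner, is the arm's new position. The flask is home and nothing else moved.

```bash
python3 -c "
from bench import *
hand_in()"
```

```text
the job is handed in; nothing more can be done
```

The bead is in the key dish and the flask is back in its stand, neck down. I handed the job in at about 17 s on the robot's clock; `hand_in` reports no verdict.

**What I did:** I gripped the flask across its y sides and lifted it out. I held the mouth about 36 mm above the console over the dish and moved it quickly ±15 mm along flask x until the bead dropped out. Then I put the flask back, released it and moved the arm clear.

**Departure from the task:** I shook the flask level instead of rocking it 35–40 degrees. The jog command only turns the tool about its pointing-down axis, so I had no direct way to tilt the flask.

**Last checks:**
- **Before and after:** The top view changed in only two places besides a corner patch, which I put down to the arm. The bead is gone from the neck and now lies in the dish, near its centre.
- **Flask:** It stands upright with its shoulder on the frame. It came down at the height where I first gripped it, within about 1 mm, and the wrist force rose to about 5 N as it seated.
- **Other items:** The dish and bystanders showed no movement, and the gripper is open and away from everything.
- **Disagreement:** The two cameras differed by 2–4 mm on the flask's position, so I averaged them. The scene view was less clear than the top view about which side the bead started on. Neither caused a problem.

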